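# Clock the swivel fitting to 60 degrees

## Robot

A 7-joint arm with a two-finger parallel gripper is mounted at the origin on the work surface. World frame = base frame: x ahead of the robot, y to its left, z up, the work surface at z = 0. Lengths are in m, angles in rad, forces in N, time in s.
With the tool pointing down it reaches from about 0.425 to 1.025 m from the base axis. Payload 9.4 kg.
Tool frame: the origin (TCP) lies midway between the tips of the shut fingers; the grasp point (between the pads) lies 19 mm behind it; x points along the fingers, y is the direction in which the jaws open and shut, and the axes are right-handed (so a half turn about x gives the same grasp; the last joint's range is limited). The gripper opens to 93 mm and grips with 3 to 60 N. Pads are 15 mm wide; open, the fingers measure 128 mm over their backs; the gripper's body (75 mm by 188 mm) begins 65 mm behind the grasp point.
Start: joints at [-0.077, 0.599, -0.003, 1.599, 0.002, 0.943, -0.08], TCP at [0.725, -0, 0.219] pointing down, gripper open.
Joint ranges: [-2.57, 2.57], [-0.35, 1.97], [-1.29, 1.29], [0.11, 2.56], [-1.05, 4.19], [0.11, 1.86], [-2.63, 2.63]. Speed limits (rad/s): [2.22, 2.22, 3.01, 3.01, 3.14, 3.14, 3.14].

## Interface

Orientations are given as [roll, pitch, yaw] about the fixed x, y, z axes, in that order (R = Rz(yaw) Ry(pitch) Rx(roll)).
In Python, from bench import arm gives the robot as it stands.
- The arm moves only by the shell command python3 -m crank 'ROWS' [FORCE]. ROWS is JSON, a list of rows, each a list of 3 entries, a list of its own where there are three numbers: the gripper's target within -1 to 1 (shut at 1, half-way at 0, fully open at -1), then the shift along the tool's x, y, z in m, then the turn about the tool's x in degrees. In form: [[grip, [dx, dy, dz], twist], ...]. A call has 1 to 10 rows; each row is the pose to reach, as a shift and turn from the pose commanded when the call began, along the tool's axes at that moment; what a row does not reach only later rows make up. A row lasts 1/8 s, in which the tool goes at most 62.5 mm and 10.7 degrees, less where a joint would pass 70% of its speed; a pose out of reach is approached as far as the arm can. A call with a gripper value outside its range is refused whole. The fingers move at their own pace and stop on an object; FORCE is the grip in N (left out, the last holds). Time passes only in rows, so rows that repeat a pose let the fingers close. It gives the time, the measured TCP pose, the force and the opening at its end, in the units of the state.
- arm.get_obs(): the state, without advancing time (a new reading comes with each control period).
- arm.capture(name): name is "scene" or "side" or "wrist"; returns a dict with "pixels" (384x512x3 uint8, red, green, blue), "range_z" (384x512 float32, m along the optical axis (not along the pixel's ray), 0 where there is no reading), "intrinsics" (3x3 intrinsics, pixels), "distortion" ([k1, k2, p1, p2, k3] as OpenCV has them; the pictures are not rectified), "extrinsics" (4x4, takes a point from camera to world coordinates). Camera axes: x right, y down, z forward; pixel columns grow to the right and rows downward; lengths in m; the calibration is good to about 2 mm. A picture is of the moment at which its call begins.
- arm.sign_off(): hands the job in, once; it reports no verdict.
The state is a dict: "t": time; "q": joint angles; "dq": joint speeds; "joint_torque": joint torques, N m; "ee_pos": TCP position; "tool_rot": TCP orientation; "contact_force": force on the tool from outside, world axes, zero at the start; "moment": the same for the moment, N m; "grip_width": finger opening in m.
Only numpy, scipy, OpenCV 4.12 (cv2) and the standard library are available. Lean on these libraries where they do the work, as an engineer would, in place of code of your own. Each camera call takes 0.05 s, during which the arm holds its last target.

## Task

Swing the clamp lever of the clocking fixture open to its stop, turn the brass swivel fitting on the dial until the scale reads 60 degrees against the index line, then swing the lever back to its clamped stop so that the dial still reads 60. Do not turn the dial while the lever is clamped, leave the loose valve parts beside the fixture where they are, and let go when done.

Things in the scene. Friction and masses are not known exactly. Their poses are not given: they have to be found in the camera images.
- fixture: Fixed grey clocking fixture: a block 160 (its x) x 235 (its y) x 40 mm high, carrying a round dial and a clamp lever; yawed up to 0.4 rad. Origin at table height below the dial's axis, z up; the block spans x -80 to 80, y -150 to 85 mm. The lever pivots at x 20, y -110 mm between two steel stop pins 60 mm high.
- index_line (a point): Middle of the fixed black radial index line, at x 72, y 0 mm of the fixture, so on the dial's far side from the robot. The line is 14 mm long and 3 mm wide, on a small aluminium block level with the dial's top, 52 mm above the table.
- dial (a joint): Reading in rad of the dial mark that faces the index line (60 degrees = 1.047). Grows as the dial turns anticlockwise seen from above; stops at 0 and 2.094; starts between 2 and 38 degrees. Steady friction of 0.12 N m, wherever the lever stands; stays where left.
- scale_60 (a point): The 60 degree line on the dial, an aluminium disc 128 mm across, top 52 mm above the table; point 55 mm from its axis. Black rim lines every 10 degrees, 0 to 120, values run clockwise from above: long (16 mm) every 30, short (8 mm) between. Round pips inside each long line count its thirties: none at 0, one at 30, two at 60, three at 90, four at 120.
- swivel_grip (a point): Grip point of the brass swivel fitting fixed on the dial: on the dial's axis, 81 mm above the table. Its block is 46 long (frame x) x 22 mm wide (y) between upright flat flanks, 60 to 92 mm above the table, on a round foot 48 mm across. The +x end carries the outlet. At reading 0 x points 120 degrees anticlockwise (from above) of the fixture's x; it turns with the dial.
- outlet (a point): Mouth centre of the round outlet (23 mm across) on the brass swivel fitting, 40 mm from the dial's axis, 66 mm above the table.
- clamp (a joint): Angle of the clamp lever about its upright pivot, rad: 0 = clamped stop, arm along the fixture's -x (towards the robot); 1.22 = open stop, arm swung anticlockwise (seen from above) out over the fixture's -y end. Steady friction of 0.10 N m; stays where left. Starts between 0 and 0.08.
- lever_pin (a point): Grip point of the clamp lever: on the upright round black pin, 14 mm in diameter, at the end of the flat steel arm, 60 mm from the pivot's axis and 84 mm above the table. The pin rises from the arm's top (58 mm above the table) to 98 mm. The x axis points from the pivot outward along the arm.
- solenoid_valve: Loose chrome solenoid valve, 90 x 40 mm, 84 mm high, a block with a pipe stub at each end and a round coil on top; origin under its centre. A bystander.
- seat_holder: Loose black plastic valve seat holder, a stepped open cup 64 mm across and 34 mm high; origin under its centre. A bystander.
- vacuum_fitting: Loose dull aluminium vacuum fitting, a spool with two 40 mm flanges, 64 mm high, standing; origin under its centre. A bystander.
- pump_box: Fixed grey vacuum pump box 260 x 160 mm, 128 mm high, with a red rocker switch and a port on its top (to 144 mm); origin under its centre. A bystander, off to the robot's right.

How it is judged:
By the outcome, as a careful person would: the job done as asked, in the order asked, and still so for the second after the job is handed in, with the robot touching nothing.
It also fails if it takes over 67 s, if anything falls off the work surface, if the arm or the gripper's body presses on something with over 40 N, if the wrist force passes 120 N, or if a joint passes its speed limit or range.

## Working session

There is one attempt and no reset: what is moved stays moved. The work goes in short steps, Python scripts to look and compute and a shell command to move; the robot and the scene stay as the last step left them, time stands still between calls to the robot, and variables do not carry over. Pictures are saved under pics/ and viewed, and the job is handed in when it is done.

```bash
mkdir -p pics; ls; python3 - <<'E'
from bench import arm
import cv2
o=arm.get_obs();print({k:(v if not hasattr(v,'round') else v) for k,v in o.items()})
for n in ['scene','side','wrist']:
    c=arm.capture(n);cv2.imwrite(f'pics/{n}0.png',c['pixels'][:,:,::-1])
    print(n,c['intrinsics'],c['distortion'],c['extrinsics'])
E
```

```text
pics
{'t': 0.0, 'q': array([-0.07670903,  0.60015353, -0.0025416 ,  1.60012407,  0.00180207,
        0.94288368, -0.07980419]), 'dq': array([ 0.00195389, -0.00094524,  0.00128886, -0.00019141,  0.00071772,
       -0.00060184,  0.00025852]), 'joint_torque': array([ 5.70884713e-04, -7.65060925e+01,  1.49801854e+00, -2.52344084e+01,
       -5.23842021e-02,  1.69115182e-02,  2.08527672e-04]), 'ee_pos': array([ 7.24515437e-01, -1.30191198e-05,  2.17741546e-01]), 'tool_rot': array([-1.47742004,  1.56922981, -3.04815317]), 'contact_force': array([-0.25413086, -0.41050338, -0.69007342]), 'moment': array([-0.0444367 ,  0.00234337, -0.01095208]), 'grip_width': 0.09314942894360857}
scene [[438.13416779   0.         254.63719564]
 [  0.         438.13416779 192.95487873]
 [  0.           0.           1.        ]] [-0.01991322  0.          0.          0.          0.        ] [[-0.73730464  0.43364541 -0.51800919  1.15719677]
 [ 0.67521011  0.4483443  -0.5857292   0.62340184]
 [-0.02175231 -0.7816259  -0.6233681   0.79797065]
 [ 0.          0.          0.          1.        ]]
side [[374.55224726   0.         255.15594755]
 [  0.         374.55224726 191.14928191]
 [  0.           0.           1.        ]] [-0.04875076  0.          0.          0.          0.        ] [[-0.86300087 -0.33031902  0.38225494  0.10060601]
 [-0.50471468  0.53047535 -0.68107195  0.80151631]
 [ 0.0221942  -0.78069537 -0.62451754  0.88657226]
 [ 0.          0.          0.          1.        ]]
wrist [[308.60046355   0.         251.22980701]
 [  0.         308.60046355 193.64240483]
 [  0.           0.           1.        ]] [-0.0683956  0.         0.         0.         0.       ] [[ 9.99998828e-01  2.70874211e-04 -1.50654048e-03  7.23821409e-01]
 [-1.85742703e-04 -9.55471485e-01 -2.95083388e-01  8.25264578e-02]
 [-1.51938695e-03  2.95083323e-01 -9.55470316e-01  3.84793595e-01]
 [ 0.00000000e+00  0.00000000e+00  0.00000000e+00  1.00000000e+00]]
```

View pics/scene0.png

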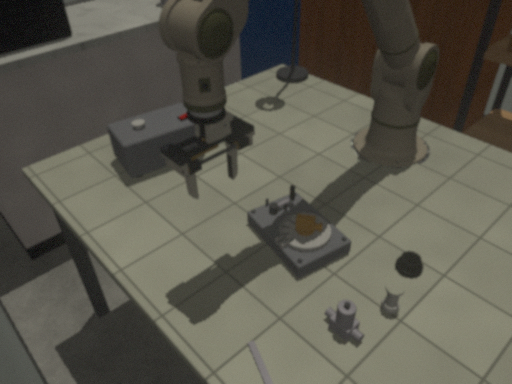

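View pics/side0.png

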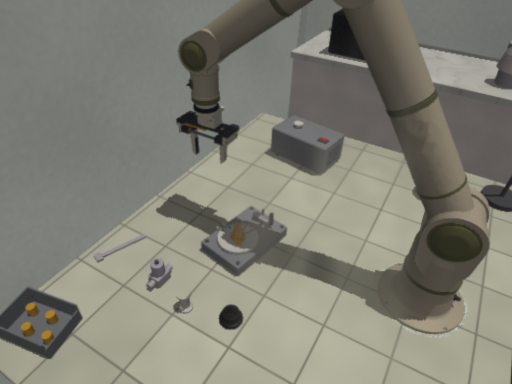

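View pics/wrist0.png

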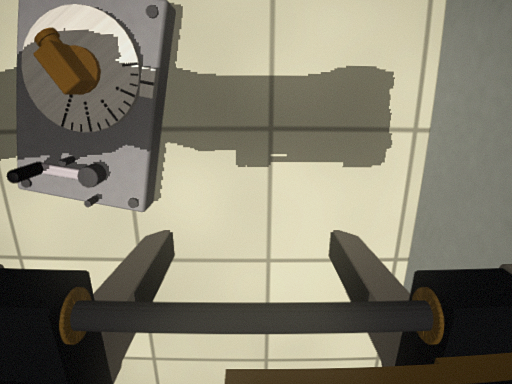

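Wrist view: fixture at top left, dial centre about (81,68), index line near (148,68), and the lever pin at (25,172). I'll enlarge it to measure.

```bash
cat > h.py <<'E'
from bench import arm
import cv2,numpy as np
def ray(c,uv,z):
    K=c['intrinsics'];d=np.array(c['distortion']);T=c['extrinsics']
    p=cv2.undistortPoints(np.array([[uv]],float),K,d)[0,0]
    r=T[:3,:3]@np.array([p[0],p[1],1]);o=T[:3,3]
    return o+r*(z-o[2])/r[2]
def proj(c,P):
    T=np.linalg.inv(c['extrinsics'])
    return cv2.projectPoints(np.array([P],float),cv2.Rodrigues(T[:3,:3])[0],T[:3,3],c['intrinsics'],np.array(c['distortion']))[0][0,0]
def crop(c,x0,y0,w,h,s,name):
    im=c['pixels'][y0:y0+h,x0:x0+w,::-1]
    cv2.imwrite('pics/'+name,cv2.resize(im,None,fx=s,fy=s,interpolation=cv2.INTER_CUBIC))
E
python3 - <<'E'
from h import *
c=arm.capture('wrist');crop(c,0,0,190,140,4,'w1.png');crop(c,0,130,190,90,4,'w2.png')
np.savez('w1.npz',**c)
E
```

```text
(no output)
```

View pics/w1.png

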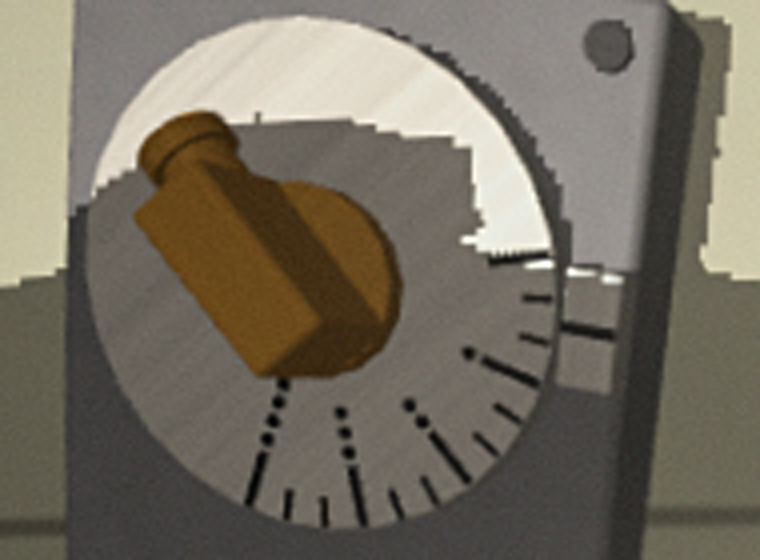

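View pics/w2.png

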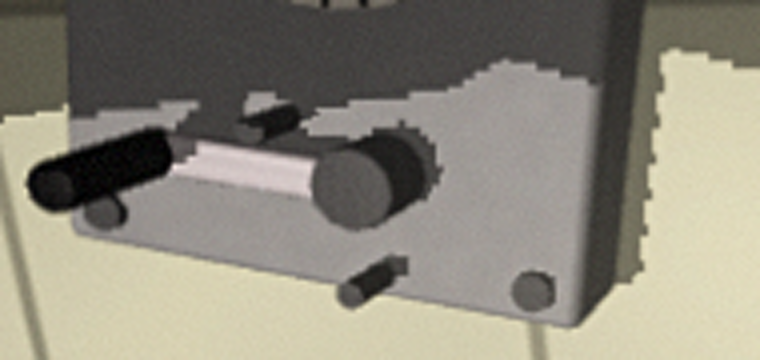

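```bash
cat > fit.py <<'E'
from h import *
from scipy.optimize import least_squares
def fit(c,lines,idx,s,x0,y0):
    px=lambda p:((p[0]+.5)/s-.5+x0,(p[1]+.5)/s-.5+y0)
    L=[(v,ray(c,px(p),.052)[:2]) for v,p in lines]; I=ray(c,px(idx),.052)[:2]
    def f(x):
        cx,cy,yaw,r=x
        e=[]
        for v,p in L:
            a=yaw+r-np.radians(v); e+=list(p-[cx+.063*np.cos(a),cy+.063*np.sin(a)])
        e+=list(I-[cx+.072*np.cos(yaw),cy+.072*np.sin(yaw)])
        return np.array(e)*1000
    m=np.mean([p for _,p in L],axis=0)
    s=least_squares(f,[m[0]-.05,m[1],-.1,.3]);
    print('c',s.x[:2].round(4),'yaw deg',np.degrees(s.x[2]).round(2),'read',np.degrees(s.x[3]).round(2),'res',s.fun.round(1))
    return s.x
E
python3 - <<'E'
from fit import *
c=dict(np.load('w1.npz'))
x=fit(c,[(0,(548,256)),(30,(540,384)),(60,(468,482)),(90,(365,524)),(120,(248,503))],(588,329),4,0,0)
R=np.array([[np.cos(x[2]),-np.sin(x[2])],[np.sin(x[2]),np.cos(x[2])]])
for n,(u,v),z in [('pin top',(50,188),.098),('pivot top',(350,200),.075),('blockcorner',(578,323),.04),('BL',(75,230),.04)]:
    P=ray(c,((u+.5)/4-.5,(v+.5)/4-.5+130),z)[:2]; print(n,P,R.T@(P-x[:2])*1000)
for n,P,z in [('pivot',(20,-110),.04),('pin0',(-40,-110),.098),('corner',(80,-150),.04),('corner',(-80,-150),.04)]:
    W=x[:2]+R@np.array(P)/1000; q=proj(c,[*W,z]);print(n,W.round(4),((q+.5)*4-.5-[0,520]).round())
E
```

```text
c [0.5444 0.1141] yaw deg -10.89 read 15.11 res [-0.7 -0.3  0.4  0.2 -0.4 -0.   0.3  0.  -0.1  0.1  0.4 -0.1]
pin top [0.48378849 0.01172576] [ -40.1569743  -111.97546715]
pivot top [0.54974098 0.00231177] [  26.38634691 -108.75980052]
blockcorner [ 0.59477792 -0.04504236] [  79.5586522  -146.75250589]
BL [ 0.44053765 -0.0157627 ] [ -77.43564957 -147.14009474]
pivot [0.5432 0.0023] [389. 170.]
pin0 [0.4843 0.0136] [ 50. 181.]
corner [ 0.5946 -0.0483] [579. 333.]
corner [ 0.4375 -0.0181] [ 67. 237.]
```

The fit agrees with the known geometry to about 2–3 mm. The dial reads about 15° and the yaw is −10.9°. Next I'll work out the tool axes and the move to the pin.

```bash
cat > mv.py <<'E'
from h import *
from scipy.spatial.transform import Rotation as Ro
C=np.array([.5444,.1141]);YAW=np.radians(-10.89)
def fx(x,y):
    c,s=np.cos(YAW),np.sin(YAW);return C+np.array([c*x-s*y,s*x+c*y])/1000
def R(): return Ro.from_euler('xyz',arm.get_obs()['tool_rot']).as_matrix()
def to(P): # shift in tool axes
    o=arm.get_obs();return (R().T@(np.array(P)-o['ee_pos'])).round(4)
def jaw(): r=R();return np.degrees(np.arctan2(r[1,1],r[0,1]))
def twist(target): # deg to bring jaw y to world angle target (mod 180); +twist= clockwise
    d=-(target-jaw());return (d+90)%180-90
E
python3 - <<'E'
from mv import *
print(R().round(3),jaw())
a=np.radians(180)+.03
pin=np.array([20+60*np.cos(a),-110+60*np.sin(a)]);P=fx(*pin);print(P)
print('above',to([*P,.13]),'twist',twist(np.degrees(YAW)+90+1.7))
print(arm.get_obs()['q'])
E
```

```text
[[-0.001  1.    -0.   ]
 [-0.    -0.    -1.   ]
 [-1.    -0.001  0.   ]] -0.0026135330902836897
[0.48402519 0.01186545]
above [ 0.0883 -0.2406 -0.0119] twist -80.81261353309029
[-0.07669101  0.59983542 -0.00248245  1.5998247   0.00177178  0.94291777
 -0.07982784]
```

```bash
python3 -m crank '[[0,[0.010,-0.04,-0.002],10],[0,[0.020,-0.08,-0.004],20],[0,[0.030,-0.12,-0.006],30],[0,[0.040,-0.16,-0.008],40],[0,[0.05,-0.20,-0.010],50],[0,[0.06,-0.24,-0.012],60],[0,[0.07,-0.24,-0.012],70],[0,[0.08,-0.24,-0.012],80],[0,[0.088,-0.24,-0.012],90],[0,[0.088,-0.24,-0.012],99]]' 15; python3 - <<'E'
from mv import *
P=[.484,.0119]
c=arm.capture('wrist');cv2.imwrite('pics/w3.png',c['pixels'][:,:,::-1]);np.savez('w3.npz',**c)
print(jaw(),to([*P,.065]),arm.get_obs()['q'],proj(c,[*P,.098]))
E
```

```text
t: 1.45
ee_pos: [0.4848, 0.0121, 0.1301]
tool_rot: [0.441, 1.57, -2.863]
contact_force: [-0.2, -0.6, 0.0]
grip_width: 0.0465
-99.69475047184028 [0.0652 0.0004 0.0008] [-0.44919441  0.48898196  0.4336151   2.24151987 -0.43269798  0.48992574
 -1.41404435] [251.32431346 222.22407624]
```

View pics/w3.png

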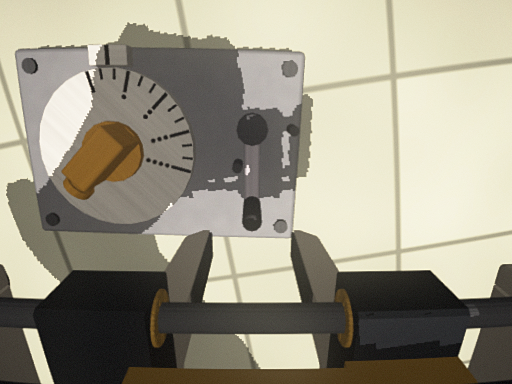

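The pin top is at about (252,222) and the model predicts (251,222), so it sits centrally between the fingers. I'll go down and close.

```bash
python3 -m crank '[[0,[0.02,0,0.001],0],[0,[0.04,0,0.001],0],[0,[0.055,0,0.001],0],[0,[0.064,0,0.001],0],[0,[0.064,0,0.001],0],[1,[0.064,0,0.001],0],[1,[0.064,0,0.001],0],[1,[0.064,0,0.001],0],[1,[0.064,0,0.001],0],[1,[0.064,0,0.001],0]]' 10; python3 - <<'E'
from mv import *
o=arm.get_obs();print(o['contact_force'],o['grip_width'],jaw(),o['ee_pos'])
# lever angle from gripper
pv=fx(20,-110);d=o['ee_pos'][:2]-pv;th=np.arctan2(d[1],d[0])-YAW-np.pi
print('th',(th+np.pi)%(2*np.pi)-np.pi,'r',np.hypot(*d))
r=R()
th0=(th+np.pi)%(2*np.pi)-np.pi
for k,t in enumerate(np.linspace(th0,1.25,10)[1:]):
    a=YAW+np.pi+t; W=pv+.06*np.array([np.cos(a),np.sin(a)]);D=r.T@np.array([*(W-o['ee_pos'][:2]),0]);print(D.round(4),round(-np.degrees(t-th0),1))
E
```

```text
t: 2.75
ee_pos: [0.4841, 0.0122, 0.0668]
tool_rot: [-2.706, 1.571, 0.279]
contact_force: [0.0, 0.7, 3.3]
grip_width: 0.0136
[0.03961735 0.69214692 3.34229575] 0.013554479730964781 -98.98914209278946 [0.48409977 0.0122125  0.06680045]
th 0.024090004412856025 r 0.05998272669268873
[-0.      0.0082 -0.0005] -7.8
[-0.      0.0162 -0.002 ] -15.6
[-0.      0.0239 -0.0047] -23.4
[-0.      0.0312 -0.0084] -31.2
[-0.      0.0379 -0.013 ] -39.0
[-0.      0.0439 -0.0185] -46.8
[ 0.      0.0492 -0.0248] -54.6
[ 0.      0.0535 -0.0317] -62.4
[ 0.      0.0568 -0.0392] -70.2
```

```bash
python3 -m crank '[[1,[0,0.0082,-0.0005],-7.8],[1,[0,0.0162,-0.002],-15.6],[1,[0,0.0239,-0.0047],-23.4],[1,[0,0.0312,-0.0084],-31.2],[1,[0,0.0379,-0.013],-39],[1,[0,0.0439,-0.0185],-46.8],[1,[0,0.0492,-0.0248],-54.6],[1,[0,0.0535,-0.0317],-62.4],[1,[0,0.0558,-0.0370],-67.5],[1,[0,0.0558,-0.0370],-67.5]]'; python3 - <<'E'
from mv import *
o=arm.get_obs();print(o['contact_force'],o['grip_width'],jaw(),o['ee_pos'])
pv=fx(20,-110);d=o['ee_pos'][:2]-pv;th=np.arctan2(d[1],d[0])-YAW-np.pi
print('th',(th+np.pi)%(2*np.pi)-np.pi,'r',np.hypot(*d))
E
```

```text
t: 4.0
ee_pos: [0.5118, -0.0497, 0.0668]
tool_rot: [0.559, 1.57, -1.563]
contact_force: [-0.4, -3.2, 5.8]
grip_width: 0.0134
[-0.37241428 -3.17812481  5.84975146] 0.01338516401678172 -31.56903968122807 [ 0.51180357 -0.04974974  0.06677321]
th 1.2172946485003582 r 0.06081793774729067
```

```bash
python3 -m crank '[[1,[0,0.001,0],0],[1,[0,0.001,0],0],[1,[0,0.002,0],0],[1,[0,0.002,0],0]]'; python3 -m crank '[[1,[0,0.001,0],0],[1,[0,0.001,0],0]]'; python3 - <<'E'
from mv import *
o=arm.get_obs();print(o['contact_force'],R().T@o['contact_force'],o['grip_width'],jaw(),o['ee_pos'])
pv=fx(20,-110);d=o['ee_pos'][:2]-pv;th=np.arctan2(d[1],d[0])-YAW-np.pi
print('th',(th+np.pi)%(2*np.pi)-np.pi,'r',np.hypot(*d))
E
```

```text
t: 4.5
ee_pos: [0.5122, -0.05, 0.0668]
tool_rot: [-0.836, 1.569, -2.959]
contact_force: [-4.0, -1.2, 6.4]
grip_width: 0.0141
t: 4.75
ee_pos: [0.5128, -0.0503, 0.0667]
tool_rot: [-0.963, 1.568, -3.085]
contact_force: [-4.6, -0.6, 7.7]
grip_width: 0.0139
[-4.62047476 -0.55739644  7.74648053] [-7.73473018 -3.65950772  2.90678355] 0.013891401724102697 -31.59705017607364 [ 0.51276351 -0.0503103   0.06672564]
th 1.2355733909757252 r 0.06081138449461502
```

```bash
python3 -m crank '[[0,[0,0,0],0],[0,[0,0,0],0],[0,[0,0,0],0],[-0.5,[-0.03,0,0],0],[-0.5,[-0.08,0,0],0],[-1,[-0.13,0,0],0],[-1,[-0.13,0,0],0]]'; python3 - <<'E'
from mv import *
c=arm.capture('wrist');cv2.imwrite('pics/w4.png',c['pixels'][:,:,::-1]);np.savez('w4.npz',**c)
c=arm.capture('scene');crop(c,230,170,130,110,5,'s4.png')
print(to([*fx(0,0),.13]),twist(90+120+15.1-10.89-180-0), jaw(),arm.get_obs()['q'])
E
```

```text
t: 5.62
ee_pos: [0.5164, -0.0504, 0.2]
tool_rot: [2.131, 1.564, 0.01]
contact_force: [-0.2, 0.0, 0.3]
grip_width: 0.0792
[ 0.0668 -0.0604 -0.1558] -65.71401978475059 -31.50401978475061 [-0.03220427  0.38093518  0.0265443   2.09699796 -0.01606524  0.66283479
 -0.54475669]
```

View pics/w4.png

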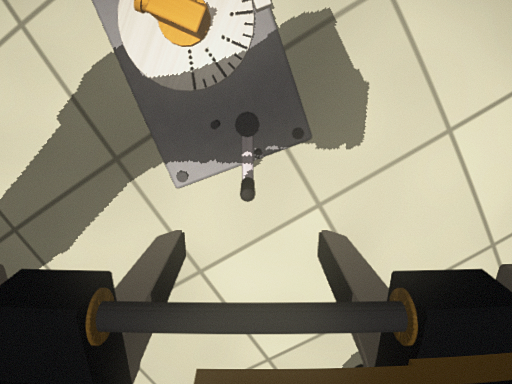

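View pics/s4.png

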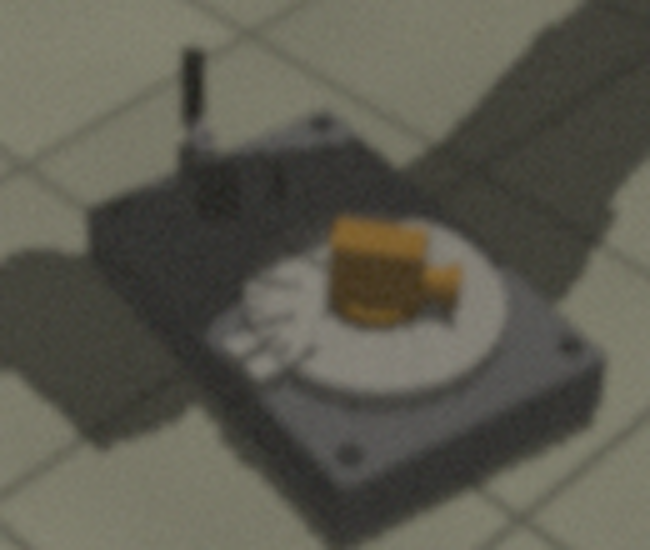

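```bash
python3 - <<'E'
from mv import *
c=dict(np.load('w4.npz'));crop(c,190,100,120,110,6,'w4c.png')
for t in (1.15,1.19,1.22):
    a=np.pi+t; q=proj(c,[*fx(20+60*np.cos(a),-110+60*np.sin(a)),.098]);print(t,((q-[190,100]+.5)*6-.5).round())
E
```

```text
1.15 [318. 566.]
1.19 [333. 566.]
1.22 [345. 566.]
```

View pics/w4c.png

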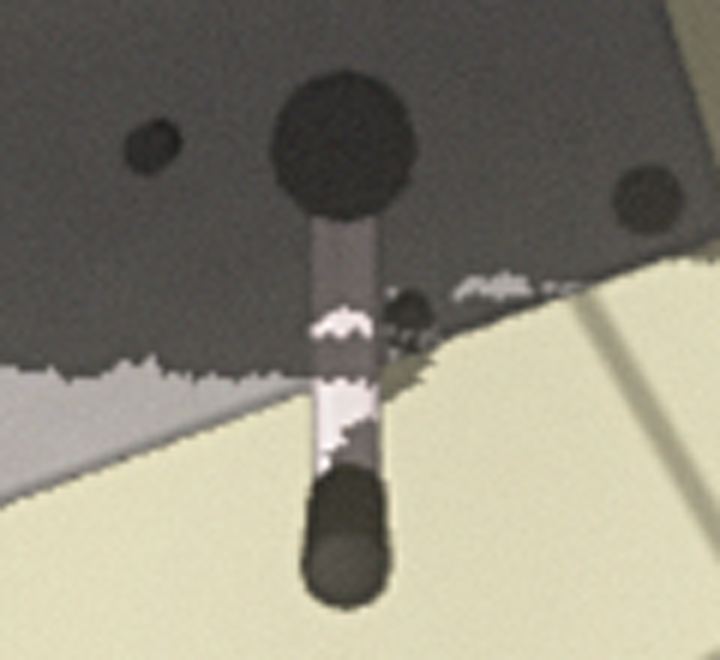

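The pin top is at (345,568) in the crop, where the model puts 1.22 rad, and the arm is touching the stop pin, so the lever is fully open. Now the swivel.

```bash
python3 -m crank '[[-0.6,[0,-0.012,-0.03],-10],[-0.6,[0,-0.024,-0.06],-20],[-0.6,[0,-0.036,-0.09],-30],[-0.6,[0,-0.048,-0.12],-40],[-0.6,[0.01,-0.06,-0.156],-50],[-0.6,[0.02,-0.06,-0.156],-60],[-0.6,[0.04,-0.06,-0.156],-65.7],[-0.6,[0.06,-0.06,-0.156],-65.7],[-0.6,[0.06,-0.06,-0.156],-65.7]]' 25; python3 - <<'E'
from mv import *
c=arm.capture('wrist');cv2.imwrite('pics/w5.png',c['pixels'][:,:,::-1]);np.savez('w5.npz',**c)
print(to([*C,.063]),twist(90+120+15.1-10.89-180-0), jaw(),arm.get_obs()['q'],proj(c,[*C,.092]))
E
```

```text
t: 6.85
ee_pos: [0.543, 0.1137, 0.1339]
tool_rot: [-2.003, 1.565, -2.977]
contact_force: [-0.0, -0.2, -1.3]
grip_width: 0.0745
[0.072  0.001  0.0004] -0.009314845248724168 34.20068515475125 [-0.11850564  0.52328179 -0.2698404   2.05190127  0.2371357   0.59897787
  0.04576372] [254.68161109 218.83359353]
```

View pics/w5.png

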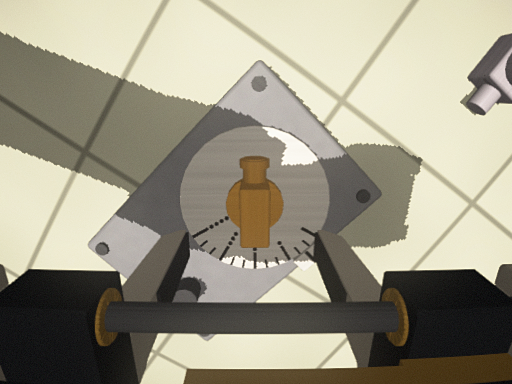

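The fitting's block top is centred at about (255,219), as predicted, and square to the jaws. I'll descend and close gently.

```bash
python3 -m crank '[[-0.6,[0.02,0.001,0],0],[-0.6,[0.04,0.001,0],0],[-0.6,[0.06,0.001,0],0],[-0.6,[0.069,0.001,0],0],[-0.6,[0.069,0.001,0],0],[1,[0.069,0.001,0],0],[1,[0.069,0.001,0],0],[1,[0.069,0.001,0],0],[1,[0.069,0.001,0],0],[1,[0.069,0.001,0],0]]' 30; python3 - <<'E'
from mv import *
o=arm.get_obs();print(o['contact_force'],o['moment'],o['grip_width'],jaw(),o['ee_pos'])
E
```

```text
t: 8.15
ee_pos: [0.5456, 0.1146, 0.0677]
tool_rot: [0.403, 1.571, -0.571]
contact_force: [0.9, -1.1, -0.4]
grip_width: 0.0292
[ 0.85902863 -1.14986635 -0.4428378 ] [ 0.02344907 -0.06709119 -0.01479933] 0.029242425668904323 34.20277782160398 [0.5455628  0.11458725 0.06768702]
```

```bash
python3 -m crank '[[1,[0.002,0,0],0],[1,[0.002,0,0],0],[1,[0.002,0,0],0],[1,[0.002,0,0],0]]' 30; python3 - <<'E'
from mv import *
o=arm.get_obs();print(o['contact_force'],o['moment'],o['grip_width'],jaw(),o['ee_pos'],to([*C,.065]))
E
```

```text
t: 8.65
ee_pos: [0.5452, 0.1143, 0.0662]
tool_rot: [-0.881, 1.57, -1.855]
contact_force: [-3.2, -2.2, 11.0]
grip_width: 0.0219
[-3.15713919 -2.23073923 11.03711296] [-0.3009948   0.70669433  0.04769251] 0.02191362352672872 34.200159571408804 [0.54519678 0.11426324 0.06624781] [ 0.0012 -0.0008 -0.0003]
```

```bash
python3 -m crank '[[1,[0,0,0],-6],[1,[0,0,0],-12],[1,[0,0,0],-18],[1,[0,0,0],-24],[1,[0,0,0],-30],[1,[0,0,0],-36],[1,[0,0,0],-42],[1,[0,0,0],-45],[1,[0,0,0],-45]]' ; python3 - <<'E'
from mv import *
o=arm.get_obs();print(o['contact_force'],o['moment'],o['grip_width'],jaw(),o['ee_pos'],o['q'])
c=arm.capture('wrist');cv2.imwrite('pics/w6.png',c['pixels'][:,:,::-1]);np.savez('w6.npz',**c)
E
```

```text
t: 9.78
ee_pos: [0.5449, 0.1138, 0.0662]
tool_rot: [-1.827, 1.569, -2.015]
contact_force: [-4.2, -2.8, 13.8]
grip_width: 0.0219
[-4.20910669 -2.81129044 13.82329094] [-0.47100107  0.99986287  0.14638235] 0.021931345070345075 79.22364621391338 [0.54486722 0.11380801 0.06624287] [-0.01587016  0.65143787 -0.42857687  2.0876135   0.54249255  0.51227177
  0.53424358]
```

View pics/w6.png

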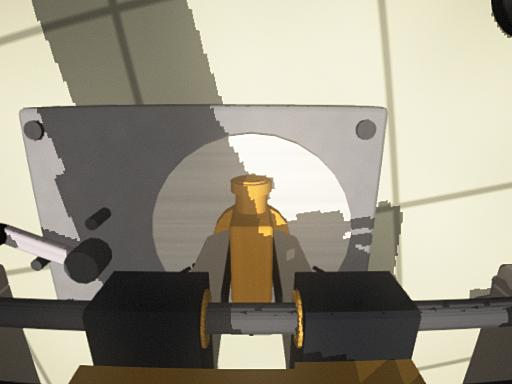

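```bash
python3 -m crank '[[0.3,[0,0,0],0],[0.2,[0,0,0],0],[0,[0,0,0],0],[0,[-0.03,0,0],0],[0,[-0.08,0,0.02],0],[0,[-0.13,0,0.06],0],[-0.5,[-0.17,0,0.1],0],[-0.5,[-0.17,0,0.1],0]]' ; python3 - <<'E'
from mv import *
c=arm.capture('wrist');cv2.imwrite('pics/w7.png',c['pixels'][:,:,::-1]);np.savez('w7.npz',**c)
q=proj(c,[*C,.052]);print(q)
E
```

```text
t: 10.82
ee_pos: [0.6476, 0.0952, 0.2385]
tool_rot: [0.411, 1.564, 0.219]
contact_force: [-1.0, 0.3, -0.8]
grip_width: 0.0617
[249.85992438  77.48820059]
```

View pics/w7.png

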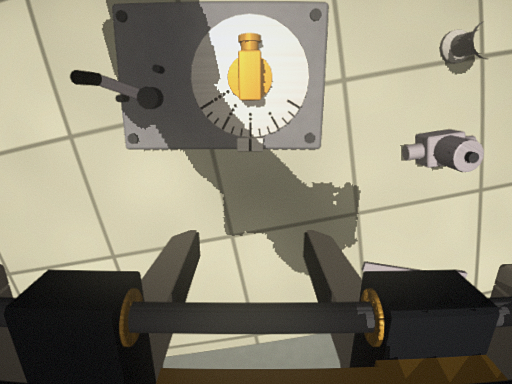

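```bash
python3 - <<'E'
from mv import *
c=dict(np.load('w7.npz'));crop(c,180,60,140,95,5.5,'w7c.png')
crop(c,225,90,50,65,11,'w7d.png')
E
```

```text
(no output)
```

View pics/w7c.png

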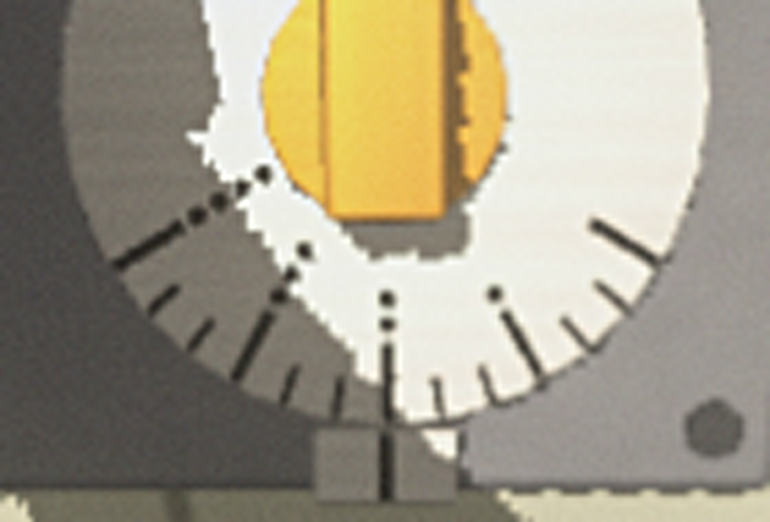

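View pics/w7d.png

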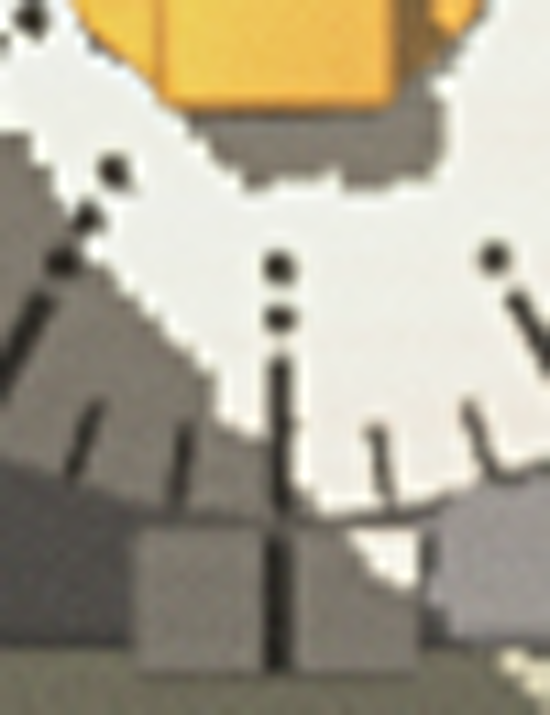

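```bash
python3 - <<'E'
from mv import *
c=dict(np.load('w7.npz'));g=c['pixels'].astype(float).sum(2)
pts=[]
for v in range(120,152):
    s=g[v,245:257]; b=np.median(s);w=np.clip(b-40-s,0,None)
    w[:2]=0;w[-2:]=0
    if w.sum()>30:
        u=245+(w*np.arange(12)).sum()/w.sum();P=ray(c,(u,v),.052)[:2];d=P-C
        print(v,round(u,2),'r',round(np.hypot(*d)*1000,1),'ang',np.degrees(np.arctan2(d[1],d[0])).round(2))
E
```

```text
120 249.88 r 45.3 ang -11.03
121 250.0 r 46.4 ang -10.86
122 250.03 r 47.5 ang -10.83
123 249.96 r 48.6 ang -10.93
124 249.96 r 49.7 ang -10.93
125 249.95 r 50.8 ang -10.95
126 249.94 r 51.9 ang -10.96
127 249.96 r 53.0 ang -10.94
128 250.07 r 54.1 ang -10.8
129 250.01 r 55.3 ang -10.89
130 249.49 r 56.4 ang -11.48
131 249.34 r 57.5 ang -11.64
132 249.53 r 58.6 ang -11.42
133 249.54 r 59.7 ang -11.41
134 249.87 r 60.9 ang -11.05
135 250.12 r 62.0 ang -10.79
136 250.37 r 63.1 ang -10.54
138 249.48 r 65.4 ang -11.44
139 249.71 r 66.5 ang -11.2
140 249.74 r 67.6 ang -11.17
141 249.78 r 68.8 ang -11.13
142 249.78 r 69.9 ang -11.14
143 249.75 r 71.1 ang -11.16
144 249.76 r 72.2 ang -11.15
145 249.78 r 73.4 ang -11.13
146 249.78 r 74.5 ang -11.13
147 249.81 r 75.7 ang -11.1
148 249.77 r 76.8 ang -11.14
149 249.73 r 78.0 ang -11.17
150 249.79 r 79.1 ang -11.11
```

The scale line is at −10.9° and the index at −11.1°, so the dial reads about 60.2°. Back to the lever pin.

```bash
python3 - <<'E'
from mv import *
a=np.pi+1.22;P=fx(20+60*np.cos(a),-110+60*np.sin(a));print(P,to([*P,.13]),-(-31-jaw()))
E
```

```text
[ 0.51236564 -0.04913346] [ 0.1059 -0.1672 -0.103 ] 110.11131421676673
```

```bash
python3 -m crank '[[0,[0.01,-0.02,-0.012],10],[0,[0.02,-0.04,-0.024],20],[0,[0.03,-0.06,-0.036],30],[0,[0.04,-0.08,-0.048],40],[0,[0.05,-0.10,-0.06],50],[0,[0.06,-0.12,-0.072],60],[0,[0.07,-0.14,-0.084],70],[0,[0.08,-0.16,-0.096],80],[0,[0.09,-0.167,-0.103],90],[0,[0.1,-0.167,-0.103],100]]' 10; python3 -m crank '[[0,[0,0,0],10],[0,[0,0,0],10]]'; python3 - <<'E'
from mv import *
a=np.pi+1.22;P=fx(20+60*np.cos(a),-110+60*np.sin(a));
c=arm.capture('wrist');cv2.imwrite('pics/w8.png',c['pixels'][:,:,::-1])
print(to([*P,.0665]),-(-31-jaw()),proj(c,[*P,.098]))
E
```

```text
t: 12.12
ee_pos: [0.5084, -0.0492, 0.1343]
tool_rot: [-1.098, 1.567, -3.039]
contact_force: [0.2, 1.3, 0.4]
grip_width: 0.0465
t: 12.38
ee_pos: [0.5095, -0.0483, 0.1346]
tool_rot: [-0.879, 1.568, -2.985]
contact_force: [0.8, -0.0, 0.2]
grip_width: 0.0465
[ 0.0684  0.0026 -0.0007] 0.46409877285693213 [256.62036444 218.43599276]
```

View pics/w8.png

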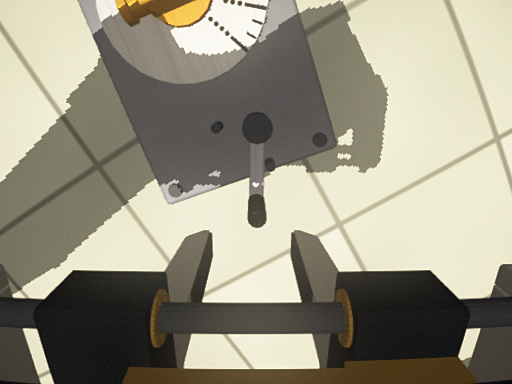

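The pin top is at about (257,219), as predicted, and the lever is still at the open stop. I'll descend and grip it.

```bash
python3 -m crank '[[0,[0.02,0.0026,-0.001],0],[0,[0.04,0.0026,-0.001],0],[0,[0.06,0.0026,-0.001],0],[0,[0.068,0.0026,-0.001],0],[0,[0.068,0.0026,-0.001],0],[1,[0.068,0.0026,-0.001],0],[1,[0.068,0.0026,-0.001],0],[1,[0.068,0.0026,-0.001],0],[1,[0.068,0.0026,-0.001],0],[1,[0.068,0.0026,-0.001],0]]' 10; python3 - <<'E'
from mv import *
o=arm.get_obs();print(o['contact_force'],o['grip_width'],jaw(),o['ee_pos'])
pv=fx(20,-110);d=o['ee_pos'][:2]-pv;th=np.arctan2(d[1],d[0])-YAW-np.pi
th0=(th+np.pi)%(2*np.pi)-np.pi
print('th',th0,'r',np.hypot(*d))
r=R()
for k,t in enumerate(np.linspace(th0,0.0,10)[1:]):
    a=YAW+np.pi+t; W=pv+.06*np.array([np.cos(a),np.sin(a)]);D=r.T@np.array([*(W-o['ee_pos'][:2]),0]);print(D.round(4),round(-np.degrees(t-th0),1))
E
```

```text
t: 13.68
ee_pos: [0.5136, -0.049, 0.0678]
tool_rot: [-1.293, 1.57, 2.882]
contact_force: [-2.6, 1.4, 5.7]
grip_width: 0.0138
[-2.55807585  1.41794405  5.71814926] 0.013838378618523526 -30.780735356925966 [ 0.51355826 -0.04904729  0.06784164]
th 1.2364878278204623 r 0.05932014460537641
[ 0.     -0.0082  0.0002] 7.9
[ 0.     -0.0163 -0.0014] 15.7
[ 0.     -0.0241 -0.004 ] 23.6
[ 0.     -0.0314 -0.0078] 31.5
[ 0.     -0.0382 -0.0124] 39.4
[ 0.     -0.0443 -0.018 ] 47.2
[ 0.     -0.0495 -0.0244] 55.1
[ 0.     -0.0539 -0.0314] 63.0
[ 0.     -0.0572 -0.0389] 70.8
```

```bash
python3 -m crank '[[1,[0,-0.0082,0.0002],7.9],[1,[0,-0.0163,-0.0014],15.7],[1,[0,-0.0241,-0.004],23.6],[1,[0,-0.0314,-0.0078],31.5],[1,[0,-0.0382,-0.0124],39.4],[1,[0,-0.0443,-0.018],47.2],[1,[0,-0.0495,-0.0244],55.1],[1,[0,-0.0539,-0.0314],63],[1,[0,-0.0568,-0.0377],69.6],[1,[0,-0.0568,-0.0377],69.6]]'; python3 -m crank '[[1,[0,-0.001,0],0],[1,[0,-0.002,0],0],[1,[0,-0.003,0],0],[1,[0,-0.003,0],0]]'; python3 - <<'E'
from mv import *
o=arm.get_obs();print(o['contact_force'],R().T@o['contact_force'],o['grip_width'],jaw(),o['ee_pos'])
pv=fx(20,-110);d=o['ee_pos'][:2]-pv;th=np.arctan2(d[1],d[0])-YAW-np.pi
print('th',(th+np.pi)%(2*np.pi)-np.pi,'r',np.hypot(*d))
E
```

```text
t: 14.92
ee_pos: [0.4858, 0.0124, 0.0679]
tool_rot: [3.087, 1.569, -0.234]
contact_force: [2.8, 0.2, 2.8]
grip_width: 0.0137
t: 15.42
ee_pos: [0.4857, 0.0133, 0.0678]
tool_rot: [2.526, 1.569, -0.798]
contact_force: [3.3, -7.1, 3.7]
grip_width: 0.0136
[ 3.29758487 -7.0824463   3.67773901] [-3.66124921  6.37137265 -4.53450554] 0.013607670692189709 -100.45295433058094 [0.485724   0.01331402 0.06781042]
th 0.0009611997132927819 r 0.058578475014575006
```

```bash
python3 -m crank '[[1,[0,-0.001,0],0],[1,[0,-0.001,0],0],[1,[0,-0.001,0],0]]'; python3 -m crank '[[1,[0,0.002,0],0],[0.3,[0,0.002,0],0],[0,[0,0.002,0],0],[0,[0,0.002,0],0],[0,[-0.03,0.002,0],0],[-0.5,[-0.08,0.002,0],0],[-0.5,[-0.12,0.002,0],0],[-0.5,[-0.15,0,0.05],0],[-0.5,[-0.15,0,0.05],0]]'; python3 - <<'E'
from mv import *
c=arm.capture('wrist');cv2.imwrite('pics/w9.png',c['pixels'][:,:,::-1]);np.savez('w9.npz',**c)
for t in (0,.03,.06):
    a=np.pi+t; print(t,proj(c,[*fx(20+60*np.cos(a),-110+60*np.sin(a)),.098]))
print(to([.64,.09,.24]))
E
```

```text
t: 15.8
ee_pos: [0.4857, 0.0133, 0.0678]
tool_rot: [2.28, 1.568, -1.045]
contact_force: [1.8, -11.2, 3.1]
grip_width: 0.0135
t: 16.92
ee_pos: [0.4335, 0.026, 0.2189]
tool_rot: [-1.423, 1.568, 1.539]
contact_force: [0.5, -0.2, -0.4]
grip_width: 0.0695
0 [254.75349415 131.86991792]
0.03 [256.70605554 131.86209718]
0.06 [258.6578569  131.79552429]
[-0.0213 -0.0996 -0.19  ]
```

View pics/w9.png

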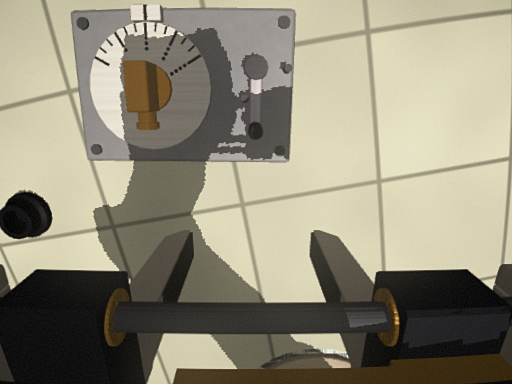

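```bash
python3 - <<'E'
from mv import *
c=dict(np.load('w9.npz'));crop(c,225,40,80,110,5,'w9a.png');crop(c,80,0,140,90,5.5,'w9b.png')
for t in (0,.03,.06):
    a=np.pi+t; print(((proj(c,[*fx(20+60*np.cos(a),-110+60*np.sin(a)),.098])-[225,40]+.5)*5-.5).round(1))
E
```

```text
[150.8 461.3]
[160.5 461.3]
[170.3 461. ]
```

View pics/w9a.png

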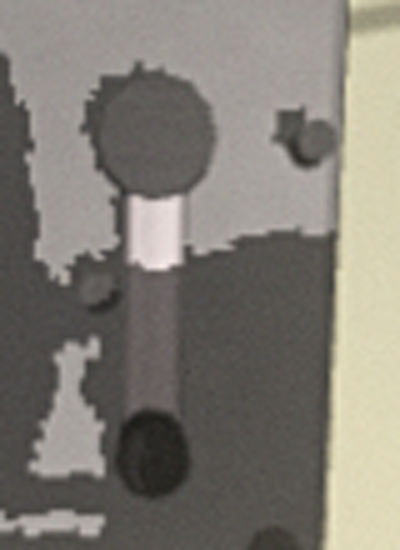

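View pics/w9b.png

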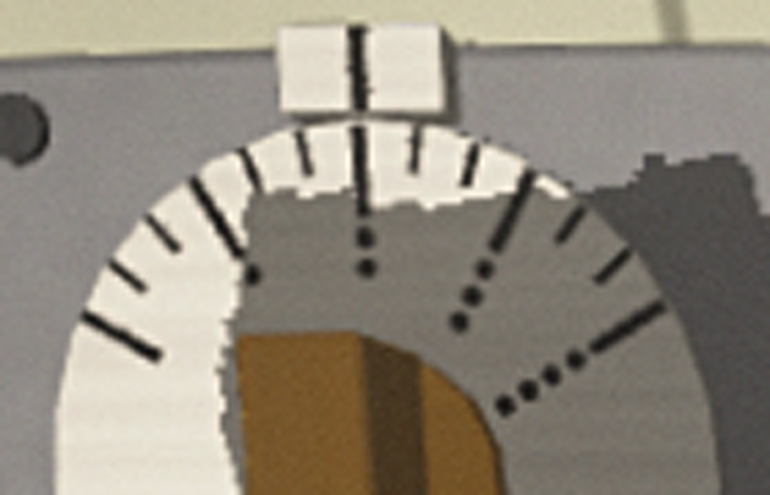

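The pin top is at (152,466) against (151,461) predicted for 0 rad. It also refused to move under an 11 N push, so the lever is at the clamped stop. The two-pip 60 line at (361,170) still runs into the index line at (359,70). The gripper is open and clear at z 0.22, so I'll hand in.

```bash
python3 - <<'E'
from bench import arm
o=arm.get_obs();print(o['t'],o['contact_force']);print(arm.sign_off())
E
```

```text
16.975 [0.64540207 0.20504409 0.93495204]
the job is handed in; nothing more can be done
None
```

I opened the lever to its stop, turned the brass fitting until the dial read 60, clamped the lever again, then let go and backed off. I handed in at about 17 s of the 67 s allowed.

- **Dial:** it read about 60.2° when measured just after I let go of the fitting. After clamping, I checked the last picture by eye only, and the 60 line still met the index line.
- **Lever:** it measured about 1.22 rad at the open stop and 0.00 rad at the clamped stop. At the clamped stop it did not move under an 11 N push.
- **Small disagreement:** in the pictures a gap of 1–2 mm shows between the arm and the stop pin at both ends. The clamped-stop push and the measured angles still say it was at the stops.
- **Other parts:** I never took the gripper near the loose valve parts or the pump box, but I did not measure the parts' positions before and after. The gripper was open at z 0.22 m with about 1 N residual force reading.

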